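# Put the sockets back on their tray in order of size

### The job

Put the four loose chrome sockets back on the red tray in order of size, one on each black pad: the biggest on the pad next to the ratchet handle, then smaller and smaller, with the smallest at the far end. Stand each one upright with its hexagonal opening up and well centred on its pad, and let go of them all.

Things in the scene. Friction and masses are not known exactly. Their poses are not given: they have to be found in the camera images.
- socket_small: the smallest of the four loose chrome-steel hex sockets: a plain upright round cylinder 18 mm in diameter and 32 mm tall, about 40 g, standing on the bench with its dark hexagonal opening up. Origin: centre of its underside; z points up along its axis.
- socket_medium: the second smallest of the four loose chrome-steel hex sockets: a plain upright round cylinder 26 mm in diameter and 39 mm tall, about 80 g, standing on the bench with its dark hexagonal opening up. Origin: centre of its underside; z points up along its axis.
- socket_large: the second biggest of the four loose chrome-steel hex sockets: a plain upright round cylinder 34 mm in diameter and 46 mm tall, about 140 g, standing on the bench with its dark hexagonal opening up. Origin: centre of its underside; z points up along its axis.
- socket_biggest: the biggest of the four loose chrome-steel hex sockets: a plain upright round cylinder 42 mm in diameter and 55 mm tall, about 240 g, standing on the bench with its dark hexagonal opening up. Origin: centre of its underside; z points up along its axis.
- pad0: an end pad: black rubber disc, 46 mm across, 4 mm thick, one of four 68 mm apart in the order pad0 to pad3 in a row along a flat rimless red tray (64 x 290 x 8 mm); all fixed. Origin: centre of its underside, on the tray's top, 8 mm above the bench; its top, where a socket stands, is 12 mm above the bench. y axis: along the row from pad0 to pad3; x: across the tray.
- pad1: an inner pad: black rubber disc, 46 mm across, 4 mm thick, one of four 68 mm apart in the order pad0 to pad3 in a row along a flat rimless red tray (64 x 290 x 8 mm); all fixed. Origin: centre of its underside, on the tray's top, 8 mm above the bench; its top, where a socket stands, is 12 mm above the bench. y axis: along the row from pad0 to pad3; x: across the tray.
- pad2: an inner pad: black rubber disc, 46 mm across, 4 mm thick, one of four 68 mm apart in the order pad0 to pad3 in a row along a flat rimless red tray (64 x 290 x 8 mm); all fixed. Origin: centre of its underside, on the tray's top, 8 mm above the bench; its top, where a socket stands, is 12 mm above the bench. y axis: along the row from pad0 to pad3; x: across the tray.
- pad3: an end pad: black rubber disc, 46 mm across, 4 mm thick, one of four 68 mm apart in the order pad0 to pad3 in a row along a flat rimless red tray (64 x 290 x 8 mm); all fixed. Origin: centre of its underside, on the tray's top, 8 mm above the bench; its top, where a socket stands, is 12 mm above the bench. y axis: along the row from pad0 to pad3; x: across the tray.
- ratchet: ratchet handle: round chrome head (36 mm wide, 34 mm high with its square stub) and short black grip, 110 mm long, lying fixed across the row just beyond the pad0 or the pad3 end of the tray, 90 mm from the nearest pad (a grey clear-lidded case, 95 x 44 x 28 mm, lies at the other end). Origin: middle of its length, on the bench; x points to the head.
Things that resemble listed ones, but are neither listed nor needed, are in the scene too. What is shaped like the socket_biggest but yellow is not meant. Leave any turquoise look-alike of the socket_medium alone.

How it is judged:
By the outcome, as a careful person would: the job done as asked, in the order asked, and still so for the second after the job is handed in, with the robot touching nothing.
It also fails if it takes over 106 s, if anything falls off the work surface, if the arm or the gripper's body presses on something with over 40 N, if the wrist force passes 120 N, or if a joint passes its speed limit or range.

### The arm

A 6-joint arm with a two-finger parallel gripper is mounted at the origin on the work surface. World frame = base frame: x ahead of the robot, y to its left, z up, the work surface at z = 0. Lengths are in m, angles in rad, forces in N, time in s.
With the tool pointing down it reaches from about 0.375 to 0.9 m from the base axis. Payload 3.1 kg.
Tool frame: the origin (TCP) lies on the centre line of the jaws, within the pads' length; the fingertips stand 22 mm ahead of it and the grasp point (between the pads) lies 3 mm ahead of it; z points along the fingers, y is the line along which they close (so a half turn about z gives the same grasp; the last joint's range is limited). The gripper opens to 85 mm and grips with 20 to 120 N. Pads are 22 mm wide; open, the fingers measure 114 mm over their backs; the gripper's body (76 mm by 85 mm) begins 54 mm behind the grasp point. The pads swing forward as they close: fully open they stand 13 mm farther back than shut.
Start: joints at [1.103, 0.527, 1.433, -0, 1.181, -0.178], TCP at [0.178, 0.599, 0.253] pointing down, gripper open.
Joint ranges: [-3.08, 3.08], [-0.75, 2.2], [0.22, 2.44], [-1.43, 4.57], [0, 2.65], [-2.85, 2.85]. Speed limits (rad/s): [2.79, 2.79, 3.14, 3.14, 3.14, 3.14].

### API

Orientations are given as a unit quaternion [x, y, z, w].
In Python, from station import sense, eyes, job gives the robot as it stands.
- The arm moves only by the shell command python3 -m pendant 'ROWS' [FORCE]. ROWS is a JSON object with one list for each field, all of the same length, 1 to 20, a row being the entries at one place: tx, ty, tz (the shift in normalised numbers (1 is 1 m)), turn (a turn about the tool's z in normalised numbers (1 is pi/2 rad)), aperture (the opening from 0.0 (shut) to 1.0 (fully open)); each row is the pose to reach, as a shift and turn from the pose commanded when the command began, along the tool's axes at that moment; what a row does not reach only later rows make up. A row lasts 1/10 s, in which the tool goes at most 0.05 m and 0.15 rad, less where a joint would pass 70% of its speed; a pose out of reach is approached as far as the arm can. The fingers move at their own pace and stop on an object; FORCE is the grip in N (left out, the last holds). Time passes only in rows, so rows that do not move let the fingers close. It prints the time, the measured TCP pose, the force, the opening and the grip force at its end. Input that does not fit is refused with a message, and nothing moves.
- sense(): the state, without advancing time (a new reading comes with each control period).
- eyes.snapshot(name): name is "scene" or "side" or "wrist"; returns a dict with "pixels" (480x640x3 uint8, red, green, blue), "range_z" (480x640 float32, m along the optical axis (not along the pixel's ray), 0 where there is no reading), "fov_y" (degrees; the focal length in pixels is half the picture's height over the tangent of half this angle, whatever the lens; pixels are square), "cx", "cy" (the principal point, pixels), "R" (3x3) and "t" (3): a world point X has camera coordinates R X + t; the wrist camera has in their place "hand_eye" (4x4, takes a point from camera to tool coordinates, whose origin is the TCP and whose axes are the flange's). Camera axes: x right, y down, z forward; pixel columns grow to the right and rows downward; lengths in m; the calibration is good to about 2 mm. A picture is of the moment at which its call begins: read the wrist's pose just before it.
- job.sign_off(): hands the job in; it is judged then, once.
The state is a dict: "t": time; "q": joint angles; "qd": joint speeds; "tau": joint torques, N m; "tcp_pos": TCP position; "tool_rot": TCP orientation; "force": force on the tool from outside, world axes, zero at the start; "ft_torque": the same for the moment, N m; "finger_gap": opening from 0.0 (shut) to 1.0 (fully open); "gripper_force": force on a finger pad.
Only numpy, scipy, OpenCV 4.12 (cv2) and the standard library are available. Lean on these libraries where they do the work, as an engineer would, in place of code of your own. Each camera call takes 0.05 s, during which the arm holds its last target. There are 200 camera calls.

## Working session

There is one attempt and no reset: what is moved stays moved. The work goes in short steps, Python scripts to look and compute and a shell command to move; the robot and the scene stay as the last step left them, time stands still between calls to the robot, and variables do not carry over. Pictures are saved under pics/ and viewed, at most 14 in all, crops included, and the job is handed in when it is done.

```bash
mkdir -p pics; ls; cat > h.py <<'E'
import numpy as np, cv2
from station import sense, eyes, job
from scipy.spatial.transform import Rotation as Ro
def snap(n):
    s=sense(); d=eyes.snapshot(n); 
    d['f']=240/np.tan(np.radians(d['fov_y'])/2)
    if 'hand_eye' in d:
        T=np.eye(4);T[:3,:3]=Ro.from_quat(s['tool_rot']).as_matrix();T[:3,3]=s['tcp_pos']
        d['W']=T@np.array(d['hand_eye'])
    else:
        W=np.eye(4);W[:3,:3]=np.array(d['R']).T;W[:3,3]=-W[:3,:3]@d['t'];d['W']=W
    return d
def cloud(d):
    v,u=np.mgrid[:480,:640];z=d['range_z']
    P=np.stack([(u-d['cx'])/d['f']*z,(v-d['cy'])/d['f']*z,z],-1)
    P=P@d['W'][:3,:3].T+d['W'][:3,3];P[z==0]=np.nan
    return P
def onplane(d,u,v,h):
    r=d['W'][:3,:3]@np.array([(u-d['cx'])/d['f'],(v-d['cy'])/d['f'],1]);o=d['W'][:3,3]
    return o+r*(h-o[2])/r[2]
def save(d,n): cv2.imwrite('pics/'+n,d['pixels'][:,:,::-1])
E
python3 - <<'E'
from h import *
import pickle
for n in('scene','side','wrist'):
    d=snap(n);save(d,n+'0.png');pickle.dump(d,open(n+'.pkl','wb'))
print(sense())
E
```

```text
pics
{'t': 0.15, 'q': array([ 1.10347971e+00,  5.28262387e-01,  1.43362830e+00,  3.08096707e-05,
        1.18139438e+00, -1.78506738e-01]), 'qd': array([-0.00049335, -0.00190681, -0.00407862,  0.00172974, -0.00109454,
       -0.00018703]), 'tau': array([ 4.37003973e-04, -4.42741942e+01, -1.78276724e+01, -2.07303387e-04,
        5.62094399e-03, -1.89858855e-05]), 'tcp_pos': array([0.17773783, 0.59865332, 0.25254592]), 'tool_rot': array([ 1.43909335e-01,  9.89590515e-01, -7.97951084e-04, -2.82036637e-04]), 'force': array([ 0.01752422, -0.04084914,  0.28355283]), 'ft_torque': array([0.03079867, 0.03219611, 0.03300491]), 'gripper_force': 0.0, 'finger_gap': 0.9986322859755423}
```

View pics/scene0.png

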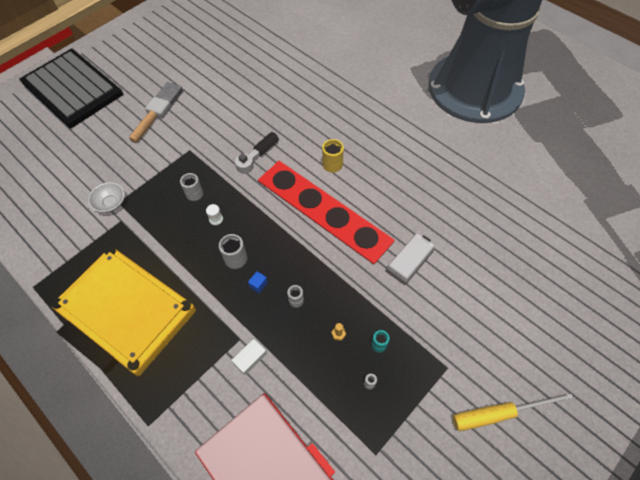

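View pics/side0.png

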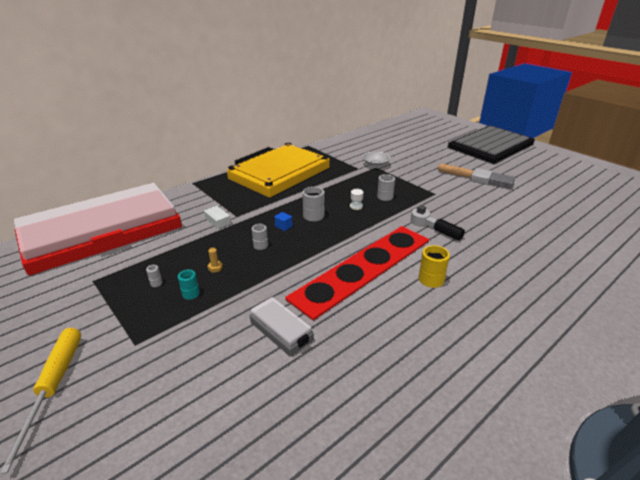

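Scene view: the grey chrome sockets are at (191,187), (232,251), (295,296) and (370,381). Possible mistakes are the yellow cylinder (333,155), turquoise (380,341), white knob (214,214), brass piece (339,332) and bowl (107,199). The ratchet is at (255,152), so the pad next to it is at (284,180), and the far pad is at (366,238), by the case.

```bash
python3 - <<'E'
from h import *
import pickle
for n,px,pads in(('scene',[(191,187),(232,251),(295,296),(370,381),(380,341),(214,214),(333,155)],[(284,180),(310,198),(337,217),(366,238)]),('side',[(386,187),(314,203),(260,236),(154,275),(189,284),(357,199),(433,266)],[(402,240),(377,256),(350,273),(320,293)])):
    d=pickle.load(open(n+'.pkl','rb'));P=cloud(d);print(n)
    for u,v in px:
        Q=P[v-30:v+31,u-30:u+31].reshape(-1,3);c=P[v,u]
        Q=Q[np.hypot(*(Q[:,:2]-c[:2]).T)<.045];Q=Q[Q[:,2]>.012];h=np.percentile(Q[:,2],97)
        T=Q[Q[:,2]>h-.006];(x,y),r=cv2.minEnclosingCircle(T[:,:2].astype(np.float32))
        print((u,v),'h',round(h,4),'c',round(x,4),round(y,4),'d',round(2*r,4),len(T))
    for u,v in pads:
        # dark blob in crop
        g=d['pixels'].max(-1)[v-16:v+17,u-20:u+21]
        m=(g<70).astype(np.uint8);_,L,S,C=cv2.connectedComponentsWithStats(m);k=L[16,20]
        cx,cy=C[k]+[u-20,v-16];print('pad',onplane(d,cx,cy,.012).round(4),S[k],P[v,u].round(4))
d=pickle.load(open('scene.pkl','rb'));p=d['pixels'][:,:,::-1]
a=[cv2.resize(p[v-32:v+33,u-32:u+33],(266,266),interpolation=2) for u,v in [(191,187),(232,251),(295,296),(370,375),(284,180),(366,238)]]
cv2.imwrite('pics/crop.png',np.vstack([np.hstack(a[:3]),np.hstack(a[3:])]))
E
```

```text
scene
(191, 187) h 0.0466 c 0.6124 -0.2372 d 0.0345 108
(232, 251) h 0.0554 c 0.6519 -0.0714 d 0.0428 169
(295, 296) h 0.0393 c 0.6348 0.0674 d 0.0267 99
(370, 381) h 0.0337 c 0.6555 0.2521 d 0.0183 71
(380, 341) h 0.0393 c 0.5966 0.2224 d 0.0264 109
(214, 214) h 0.0374 c 0.6219 -0.162 d 0.026 121
(333, 155) h 0.0546 c 0.3748 -0.0888 d 0.0443 135
pad [ 0.4739 -0.125   0.012 ] [ 10   7  21  18 283] [ 0.4729 -0.1254  0.0093]
pad [ 0.4702 -0.0573  0.012 ] [ 10   8  21  17 299] [ 0.4694 -0.0574  0.0111]
pad [0.4663 0.0101 0.012 ] [ 10   7  21  19 322] [0.4654 0.0092 0.0106]
pad [0.4625 0.0778 0.012 ] [  9   6  22  20 345] [0.4638 0.0795 0.0135]
side
(386, 187) h 0.045 c 0.6137 -0.2358 d 0.0355 94
(314, 203) h 0.0539 c 0.6527 -0.0701 d 0.0448 150
(260, 236) h 0.0384 c 0.6348 0.0685 d 0.0281 96
(154, 275) h 0.0316 c 0.6558 0.2534 d 0.0187 86
(189, 284) h 0.0383 c 0.5967 0.2235 d 0.0269 143
(357, 199) h 0.0357 c 0.6229 -0.1589 d 0.025 74
(433, 266) h 0.054 c 0.3748 -0.0863 d 0.0433 228
pad [ 0.4709 -0.1232  0.012 ] [  8   9  23  14 251] [ 0.4714 -0.1267  0.0096]
pad [ 0.4672 -0.056   0.012 ] [  8   8  24  15 295] [ 0.4662 -0.056   0.0111]
pad [0.4631 0.0116 0.012 ] [  7   8  26  17 353] [0.4639 0.0095 0.01  ]
pad [0.4592 0.0789 0.012 ] [  6   6  28  19 421] [0.4591 0.0772 0.0095]
```

View pics/crop.png

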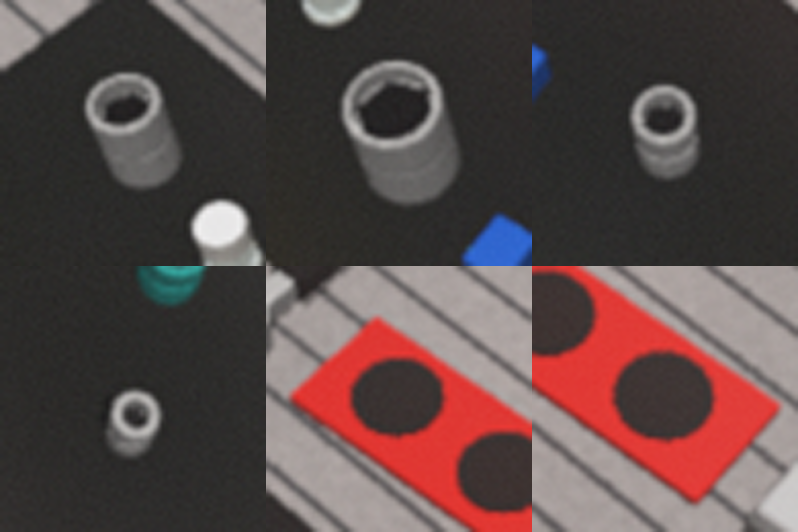

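View pics/wrist0.png

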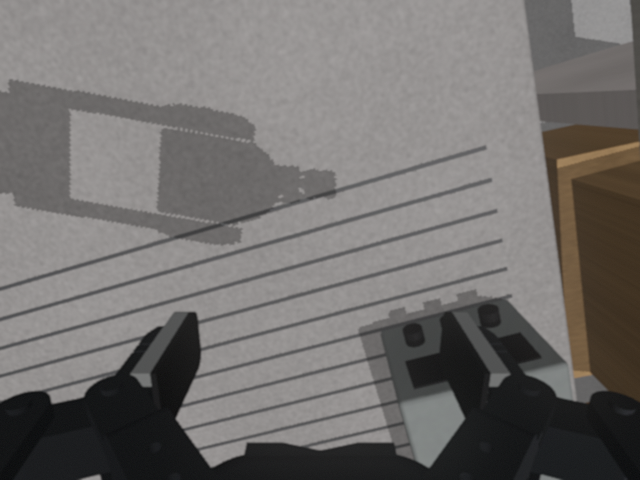

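Heights and diameters match in both views: large is at (0.613,-0.237), biggest (0.652,-0.071), medium (0.635,0.068) and small (0.656,0.253). The wrist view shows only bench. Next I turn so the jaws close across the tray and hover to refine.

The rows are not in the units I measure in: turns go in shares of pi/2 rad. I convert before sending: 1.225 rad is 0.7799.

```bash
python3 -m pendant '{"tx": [-0.1,-0.2,-0.3,-0.4,-0.526,-0.526,-0.526,-0.526,-0.526,-0.526,-0.526,-0.526,-0.526,-0.526,-0.526,-0.526,-0.526,-0.526],"ty": [-0.09,-0.18,-0.27,-0.36,-0.47,-0.47,-0.47,-0.47,-0.47,-0.47,-0.47,-0.47,-0.47,-0.47,-0.47,-0.47,-0.47,-0.47],"tz": [-0.02,-0.04,-0.05,-0.05,-0.05,-0.05,-0.05,-0.05,-0.05,-0.05,-0.05,-0.05,-0.05,-0.05,-0.05,-0.05,-0.05,-0.05],"turn": [0.0955,0.191,0.2865,0.382,0.573,0.7799,0.7799,0.7799,0.7799,0.7799,0.7799,0.7799,0.7799,0.7799,0.7799,0.7799,0.7799,0.7799],"aperture": [1,1,1,1,1,1,1,1,1,1,1,1,1,1,1,1,1,1]}' 60
python3 - <<'E'
from h import *
d=snap('wrist');save(d,'w1.png');print(d['hand_eye'],d['W'].round(3),d['f'])
E
```

```text
t: 1.95
tcp_pos: [0.5471, 0.0004, 0.303]
tool_rot: [0.686, 0.728, -0.0, -0.001]
force: [-0.9, 0.8, -0.1]
finger_gap: 1.001
gripper_force: 0.0
[[-3.15705546e-04 -9.52383763e-01 -3.04901735e-01  7.83176733e-02]
 [ 9.99999939e-01 -2.54807762e-04 -2.39522255e-04  1.20623089e-04]
 [ 1.50425778e-04 -3.04901792e-01  9.52383785e-01 -1.21518707e-01]
 [ 0.00000000e+00  0.00000000e+00  0.00000000e+00  1.00000000e+00]] [[ 0.998  0.056  0.016  0.543]
 [ 0.059 -0.951 -0.304  0.079]
 [-0.002  0.304 -0.953  0.425]
 [ 0.     0.     0.     1.   ]] 415.6593805956988
```

View pics/w1.png

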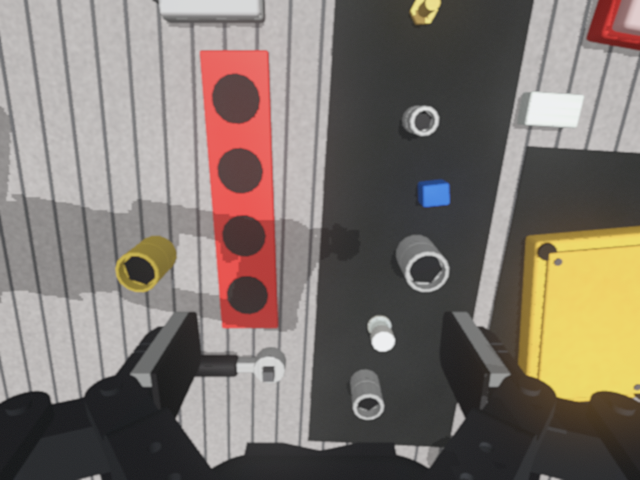

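Wrist view: all four pads sit in a column from (236,98) to (248,295), with the ratchet head at (268,366). Medium's rim is at (425,121), biggest (428,268), large (367,405). Measuring all of them from this one view.

```bash
python3 - <<'E'
from h import *
import pickle
d=snap('wrist');pickle.dump(d,open('w1.pkl','rb'.replace('r','w')));P=cloud(d)
for u,v in [(367,385),(424,255),(421,121),]:
    c=P[v,u]
    Q=P[v-45:v+46,u-45:u+46].reshape(-1,3);Q=Q[(Q[:,2]>.02)&(np.hypot(*(Q[:,:2]-c[:2]).T)<.05)];h=np.percentile(Q[:,2],95)
    T=Q[Q[:,2]>h-.005];(x,y),r=cv2.minEnclosingCircle(T[:,:2].astype(np.float32));print((u,v),h.round(4),round(x,4),round(y,4),'d',2*r,len(T))
px=d['pixels'].astype(int)
for u,v in [(236,98),(240,170),(243,236),(248,295)]:
    m=((px[...,0]-px[...,1]<70)&(px.max(-1)<90)).astype(np.uint8)[v-32:v+33,u-28:u+29]
    m=cv2.morphologyEx(m,cv2.MORPH_OPEN,np.ones((3,3)));_,L,S,C=cv2.connectedComponentsWithStats(m,connectivity=4);k=L[32,28]
    q=np.argwhere(L==k)[:,::-1]+[u-28,v-32]
    W=np.array([onplane(d,a,b,.012)[:2] for a,b in q])
    (x,y),r=cv2.minEnclosingCircle(W.astype(np.float32));print('pad',W.mean(0).round(4),round(x,4),round(y,4),'d',round(2*r,4),P[v,u].round(4))
print(sense()['tcp_pos'],Ro.from_quat(sense()['tool_rot']).as_matrix().round(4))
E
```

```text
(367, 385) 0.0476 0.613 -0.2357 d 0.03493005409836769 340
(424, 255) 0.0563 0.6532 -0.0698 d 0.04256635904312134 522
(421, 121) 0.0407 0.6356 0.0682 d 0.026574457064270973 328
pad [0.4631 0.0777] 0.4625 0.0773 d 0.0806 [0.4631 0.078  0.012 ]
pad [0.467 0.01 ] 0.4663 0.0094 d 0.0872 [0.4671 0.0104 0.013 ]
pad [ 0.4702 -0.058 ] 0.4701 -0.0583 d 0.0431 [ 0.4701 -0.0585  0.0122]
pad [ 0.4744 -0.1256] 0.4741 -0.1259 d 0.044 [ 0.4759 -0.1253  0.0135]
[5.47445405e-01 3.46179712e-04 3.03332215e-01] [[-5.920e-02  9.982e-01 -6.000e-04]
 [ 9.982e-01  5.920e-02  3.000e-04]
 [ 3.000e-04 -6.000e-04 -1.000e+00]]
```

```bash
python3 -m pendant '{"tx": [-0.03,-0.06,-0.0762,-0.0762,-0.0762,-0.0762,-0.0762,-0.0762,-0.0762,-0.0762],"ty": [0.04,0.08,0.1015,0.1015,0.1015,0.1015,0.1015,0.1015,0.1015,0.1015],"tz": [0.04,0.08,0.12,0.16,0.2,0.23,0.25,0.267,0.267,0.267],"turn": [0,0,0,0,0,0,0,0,0,0],"aperture": [1,1,1,1,1,1,1,1,1,1]}' 40
python3 - <<'E'
from h import *
d=snap('wrist');save(d,'w2.png')
E
```

```text
t: 3.05
tcp_pos: [0.6545, -0.0711, 0.0369]
tool_rot: [0.686, 0.727, 0.0, 0.0]
force: [1.0, -0.6, -0.2]
finger_gap: 1.002
gripper_force: 0.0
```

View pics/w2.png

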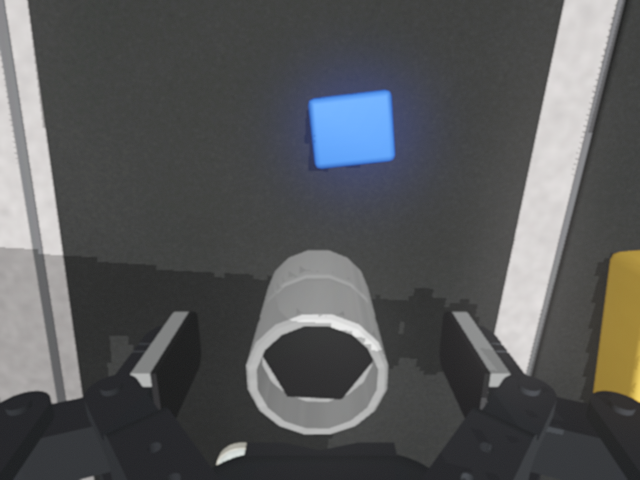

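The socket is centred between the jaws (rim centre 317,375). Closing, then lifting.

```bash
python3 -m pendant '{"tx": [0,0,0,0,0,0,0],"ty": [0,0,0,0,0,0,0],"tz": [0,0,0,0,0,0,0],"turn": [0,0,0,0,0,0,0],"aperture": [0.4,0.3,0.2,0.2,0.2,0.2,0.2]}' 40
python3 - <<'E'
from h import *
d=snap('wrist');P=cloud(d);save(d,'w3.png')
Q=P[250:440,220:420].reshape(-1,3);h=np.percentile(Q[:,2],95);T=Q[(Q[:,2]>.05)&(Q[:,2]<.06)];print(h,cv2.minEnclosingCircle(T[:,:2].astype(np.float32)))
for i in range(3):print(sense()['tcp_pos'],snap('wrist')['W'][:2,3])
E
```

```text
t: 3.8
tcp_pos: [0.6545, -0.0717, 0.0375]
tool_rot: [0.687, 0.727, 0.0, 0.001]
force: [-0.7, -0.3, 5.6]
finger_gap: 0.482
gripper_force: 40.9
nan ((0.6535748243331909, -0.06492456793785095), 0.029339440166950226)
[ 0.6544707  -0.07174852  0.03746984] [0.64997866 0.00650158]
[ 0.65441779 -0.07171019  0.037438  ] [0.6499388  0.00653403]
[ 0.65444797 -0.07173834  0.03747353] [0.64996382 0.00650892]
```

```bash
python3 -m pendant '{"tx": [0,0,-0.01,-0.02,-0.03,-0.04,-0.0453,-0.0453,-0.0453,-0.0453,-0.0453,-0.0453],"ty": [0,0,-0.04,-0.08,-0.12,-0.155,-0.175,-0.1822,-0.1822,-0.1822,-0.1822,-0.1822],"tz": [-0.03,-0.06,-0.08,-0.08,-0.08,-0.08,-0.07,-0.05,-0.03,-0.018,-0.018,-0.018],"turn": [0,0,0,0,0,0,0,0,0,0,0,0],"aperture": [0.2,0.2,0.2,0.2,0.2,0.2,0.2,0.2,0.2,0.2,0.2,0.2]}'
python3 - <<'E'
from h import *
d=snap('wrist');save(d,'w4.png');P=cloud(d)
s=sense()['tcp_pos'];print(s)
Q=P[230:460,200:440].reshape(-1,3);Q=Q[(Q[:,2]>.067)&(Q[:,2]<.08)&(np.hypot(Q[:,0]-s[0],Q[:,1]-s[1])<.026)];print(len(Q),Q[:,2].max(),cv2.minEnclosingCircle(Q[:,:2].astype(np.float32)))
E
```

```text
t: 5.2
tcp_pos: [0.475, -0.1271, 0.0542]
tool_rot: [0.687, 0.727, -0.0, -0.0]
force: [0.3, -0.9, -1.0]
finger_gap: 0.482
gripper_force: 41.7
[ 0.47527746 -0.1272314   0.05460145]
7768 0.0799397385036366 ((0.47521457076072693, -0.12594322860240936), 0.025523778051137924)
```

View pics/w4.png

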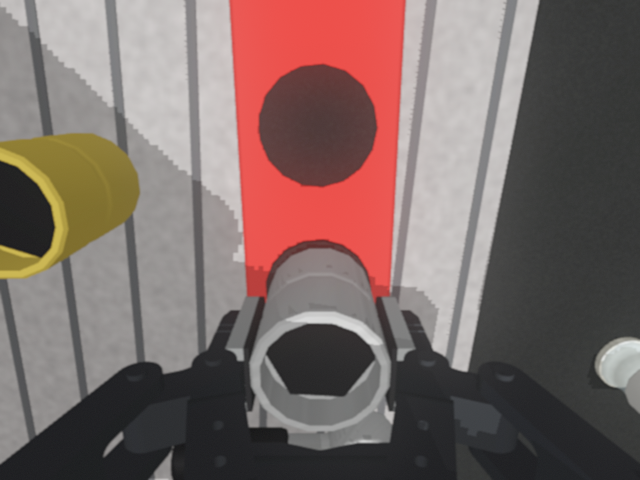

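The socket hangs over the ratchet-end pad with the pad edge evenly around it (rim centre 320,370; next pad at 318,125). Lowering and releasing.

```bash
python3 -m pendant '{"tx": [0,0,0,0,0,0,0,0,0,0,0,0],"ty": [0,0,0,0,0,0,0,0,0,0,0,0],"tz": [0.004,0.0055,0.0055,0.0055,0.0055,0.0055,-0.03,-0.07,-0.11,-0.15,-0.16,-0.16],"turn": [0,0,0,0,0,0,0,0,0,0,0,0],"aperture": [0.2,0.2,0.2,0.6,0.7,0.75,0.75,1,1,1,1,1]}'
cat >> h.py <<'E'
def rim(d,P,x,y,h,R):
    Q=P.reshape(-1,3);Q=Q[(abs(Q[:,2]-h)<.004)&(np.hypot(Q[:,0]-x,Q[:,1]-y)<R+.012)].astype(np.float32)
    (a,b),r=cv2.minEnclosingCircle(Q[:,:2]);return round(a,4),round(b,4),'d',round(2*r,4),Q[:,2].mean().round(4)
E
python3 - <<'E'
from h import *
d=snap('wrist');save(d,'w5.png');P=cloud(d);print(sense()['tcp_pos'])
print('biggest',rim(d,P,.4743,-.1258,.067,.021))
try: print('large',rim(d,P,.613,-.2357,.046,.017))
except Exception as e: print(e)
px=d['pixels'].astype(int);m=((px[...,0]>150)&(px[...,1]<110)&(px[...,2]<110))
W=P[m];W=W[(abs(W[:,2]-.008)<.006)];c,(w,l),a=cv2.minAreaRect(W[:,:2].astype(np.float32));print('tray',c,w,l,a)
for n,R,yy in(('pad1',.03,-.0579),('pad2',.03,.01)):
    x0=.4706 if n=='pad1' else .4668
    k=(px.max(-1)<100)&(px[...,0]-px[...,1]<60)&(np.hypot(P[...,0]-x0,P[...,1]-yy)<.03)
    k=np.argwhere(k); W=np.array([onplane(d,b,a,.012)[:2] for a,b in k]);print(n,W.mean(0),len(W))
E
```

```text
t: 6.45
tcp_pos: [0.4755, -0.1275, 0.216]
tool_rot: [0.687, 0.727, 0.001, 0.002]
force: [-0.0, -0.4, -0.4]
finger_gap: 0.998
gripper_force: 0.0
[ 0.47450249 -0.12703696  0.21439946]Traceback (most recent call last):
  File "<stdin>", line 3, in <module>
  File "h.py", line 24, in rim
    (a,b),r=cv2.minEnclosingCircle(Q[:,:2]);return round(a,4),round(b,4),'d',round(2*r,4),Q[:,2].mean().round(4)
            ~~~~~~~~~~~~~~~~~~~~~~^^^^^^^^^
cv2.error: OpenCV(4.12.0) /io/opencv/modules/imgproc/src/shapedescr.cpp:201: error: (-215:Assertion failed) count >= 0 && (depth == CV_32F || depth == CV_32S) in function 'minEnclosingCircle'
```

View pics/w5.png

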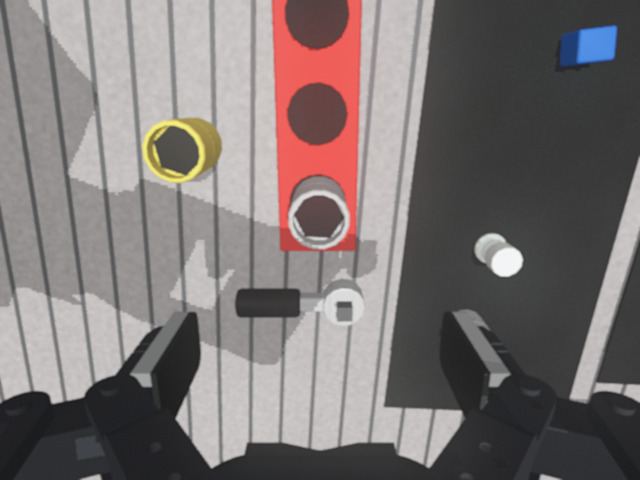

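The biggest stands on the ratchet-end pad (rim 319,215), upright. My rim query came back empty, so I'm debugging it.

```bash
python3 - <<'E'
from h import *
import pickle
d=snap('wrist');pickle.dump(d,open('w5.pkl','wb'));P=cloud(d);print(sense()['tcp_pos'])
for u,v in [(345,214),(293,214),(319,244),(319,180),(350,110),(315,113)]:print((u,v),P[v,u].round(4),onplane(d,u,v,.067).round(4))
try: print('biggest',rim(d,P,.4743,-.1258,.067,.021))
except Exception as e: print('none')
E
```

```text
[ 0.47384695 -0.12673422  0.21338926]
(345, 214) [ 0.4917 -0.1215  0.0572] [ 0.491  -0.1189  0.067 ]
(293, 214) [ 0.4563 -0.1207  0.0677] [ 0.4563 -0.1209  0.067 ]
(319, 244) [ 0.4749 -0.1426  0.0626] [ 0.4748 -0.1411  0.067 ]
(319, 180) [ 0.4727 -0.1047  0.0241] [ 0.4723 -0.097   0.067 ]
(350, 110) [ 0.4933 -0.0531  0.0071] [ 0.4891 -0.0524  0.067 ]
(315, 113) [ 0.467  -0.0567  0.0141] [ 0.4675 -0.0554  0.067 ]
none
```

```bash
sed -i 's/minEnclosingCircle(Q\[:,:2\])/minEnclosingCircle(np.ascontiguousarray(Q[:,:2]))/' h.py
cat >> h.py <<'E'
def pad(d,P,x,y):
    px=d['pixels'].astype(int)
    k=np.argwhere((px.max(-1)<100)&(px[...,0]-px[...,1]<60)&(np.hypot(P[...,0]-x,P[...,1]-y)<.029))
    W=np.array([onplane(d,b,a,.012)[:2] for a,b in k]);return W.mean(0).round(4),len(W),(W.max(0)-W.min(0)).round(4)
E
python3 - <<'E'
from h import *
d=snap('wrist');P=cloud(d);print(sense()['tcp_pos'],sense()['qd'].round(3))
print('biggest',rim(d,P,.4743,-.1258,.067,.021))
print(pad(d,P,.4706,-.0579),pad(d,P,.4668,.01))
E
```

```text
[ 0.47357991 -0.12661598  0.2128183 ] [-0.001  0.016  0.003  0.     0.     0.001]
biggest (0.4746, -0.125, 'd', 0.0422, np.float32(0.0673))
(array([ 0.4654, -0.0618]), 537, array([0.042, 0.042])) (array([0.4663, 0.0055]), 2548, array([0.0428, 0.032 ]))
```

Biggest is within 1 mm of its pad centre. Now the large one.

```bash
python3 -m pendant '{"tx": [-0.03,-0.06,-0.09,-0.1172,-0.1172,-0.1172,-0.1172,-0.1172,-0.1172],"ty": [0.035,0.07,0.105,0.1328,0.1328,0.1328,0.1328,0.1328,0.1328],"tz": [0,0,0.03,0.06,0.1,0.12,0.12,0.12,0.12],"turn": [0,0,0,0,0,0,0,0,0],"aperture": [1,1,1,1,1,1,1,1,1]}'
python3 - <<'E'
from h import *
for i in range(3): d=snap('wrist')
P=cloud(d);s=sense();print(s['tcp_pos'])
print('large',rim(d,P,.613,-.2357,.046,.017))
c=np.array(rim(d,P,.613,-.2357,.046,.017)[:2]);M=Ro.from_quat(s['tool_rot']).as_matrix();print((M.T@(np.r_[c,.031]-s['tcp_pos'])).round(4))
E
```

```text
t: 7.5
tcp_pos: [0.6145, -0.2368, 0.0952]
tool_rot: [0.687, 0.727, 0.0, 0.001]
force: [0.2, 0.0, 0.6]
finger_gap: 1.002
gripper_force: 0.0
[ 0.61473528 -0.23689536  0.09610553]
large (0.6136, -0.2359, 'd', 0.0343, np.float32(0.0461))
[ 0.0012 -0.0012  0.0651]
```

```bash
python3 -m pendant '{"tx": [0.001,0.001,0.001,0.001,0.001,0.001,0.001,0.001,0.001,0.001,0.001,0.001,0.001],"ty": [-0.001,-0.001,-0.001,-0.001,-0.001,-0.001,-0.001,-0.001,-0.001,-0.001,-0.001,-0.001,-0.001],"tz": [0.03,0.05,0.063,0.063,0.063,0.063,0.063,0.063,0.063,0.063,0.063,0.063,0.063],"turn": [0,0,0,0,0,0,0,0,0,0,0,0,0],"aperture": [1,1,1,1,1,0.3,0.2,0.1,0.1,0.1,0.1,0.1,0.1]}' 40
python3 - <<'E'
from h import *
for i in range(2): d=snap('wrist')
P=cloud(d);s=sense();print(s['tcp_pos']);print(rim(d,P,.613,-.2357,.046,.014))
E
```

```text
t: 8.95
tcp_pos: [0.6134, -0.2359, 0.0321]
tool_rot: [0.687, 0.727, 0.0, 0.001]
force: [0.7, 0.5, 5.2]
finger_gap: 0.386
gripper_force: 39.9
[ 0.61342855 -0.23589924  0.03211973]
(0.6127, -0.2308, 'd', 0.0503, np.float32(0.0463))
```

```bash
python3 -m pendant '{"tx": [0,0,0.03,0.065,0.1,0.135,0.165,0.1861,0.1861,0.1861,0.1861,0.1861,0.1861,0.1861],"ty": [0,0,-0.02,-0.045,-0.07,-0.095,-0.117,-0.132,-0.132,-0.132,-0.132,-0.132,-0.132,-0.132],"tz": [-0.04,-0.08,-0.1,-0.1,-0.1,-0.1,-0.1,-0.09,-0.06,-0.035,-0.02,-0.02,-0.02,-0.02],"turn": [0,0,0,0,0,0,0,0,0,0,0,0,0,0],"aperture": [0.1,0.1,0.1,0.1,0.1,0.1,0.1,0.1,0.1,0.1,0.1,0.1,0.1,0.1]}'
python3 - <<'E'
from h import *
for i in range(3): d=snap('wrist')
save(d,'w6.png');s=sense();print(s['tcp_pos']);M=Ro.from_quat(s['tool_rot']).as_matrix();print((M.T@(np.r_[.4706,-.0579,.0321+.012]-s['tcp_pos'])).round(4))
P=cloud(d);print(rim(d,P,*s['tcp_pos'][:2],s['tcp_pos'][2]+.014,.008), pad(d,P,.4668,.01),pad(d,P,.463,.0779))
E
```

```text
t: 10.45
tcp_pos: [0.4709, -0.0575, 0.0519]
tool_rot: [0.687, 0.727, 0.0, 0.0]
force: [0.2, 0.3, -2.4]
finger_gap: 0.387
gripper_force: 40.4
[ 0.47100023 -0.05758192  0.052117  ]
[-0.0003 -0.0004  0.008 ]h.py:28: RuntimeWarning: Mean of empty slice.
  W=np.array([onplane(d,b,a,.012)[:2] for a,b in k]);return W.mean(0).round(4),len(W),(W.max(0)-W.min(0)).round(4)
  ret = ret.dtype.type(ret / rcount)
Traceback (most recent call last):
  File "h.py", line 28, in pad
    W=np.array([onplane(d,b,a,.012)[:2] for a,b in k]);return W.mean(0).round(4),len(W),(W.max(0)-W.min(0)).round(4)
                                                                                         ~~~~~^^^
ValueError: zero-size array to reduction operation maximum which has no identity
```

View pics/w6.png

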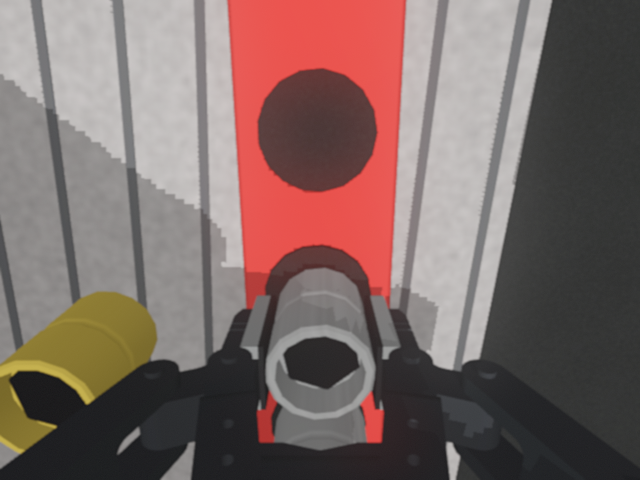

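The large hangs over pad 2 of the row (rim 320,370; next pad at 318,130), centred laterally. Lowering, releasing, and going on towards medium at (.6356,.0682).

```bash
python3 -m pendant '{"tx": [0,0,0,0,0,0,0,0,0,0,0,0,0,0],"ty": [0,0,0,0,0,0,0,0,0,0,0,0,0,0],"tz": [0.004,0.008,0.008,0.008,0.008,0.008,0.008,-0.03,-0.07,-0.11,-0.15,-0.15,-0.15,-0.15],"turn": [0,0,0,0,0,0,0,0,0,0,0,0,0,0],"aperture": [0.1,0.1,0.1,0.1,0.5,0.6,0.65,0.65,0.65,1,1,1,1,1]}'
python3 - <<'E'
from h import *
for i in range(4): d=snap('wrist')
P=cloud(d);s=sense();print(s['tcp_pos'])
print('large',rim(d,P,.4706,-.0579,.058,.017),'big',rim(d,P,.4743,-.1258,.067,.021))
M=Ro.from_quat(s['tool_rot']).as_matrix();print((M.T@(np.r_[.6356,.0682,.1]-s['tcp_pos'])).round(4))
E
```

```text
t: 12.0
tcp_pos: [0.4695, -0.057, 0.2002]
tool_rot: [0.687, 0.727, -0.001, -0.001]
force: [-0.6, 0.3, -0.3]
finger_gap: 1.001
gripper_force: 0.0
[ 0.4697301  -0.05712543  0.19994504]
large (0.4708, -0.0578, 'd', 0.0344, np.float32(0.0584)) big (0.4749, -0.1249, 'd', 0.0425, np.float32(0.067))
[0.1156 0.173  0.0996]
```

```bash
python3 -m pendant '{"tx": [0.027,0.054,0.08,0.105,0.1156,0.1156,0.1156,0.1156,0.1156],"ty": [0.04,0.08,0.12,0.157,0.172,0.172,0.172,0.172,0.172],"tz": [0,0,0.03,0.06,0.09,0.1,0.1,0.1,0.1],"turn": [0,0,0,0,0,0,0,0,0],"aperture": [1,1,1,1,1,1,1,1,1]}'
python3 - <<'E'
from h import *
for i in range(3): d=snap('wrist')
P=cloud(d);s=sense();r=rim(d,P,.6356,.0682,.039,.013);print(s['tcp_pos'],r)
M=Ro.from_quat(s['tool_rot']).as_matrix();print((M.T@(np.r_[r[:2],.029]-s['tcp_pos'])).round(4))
E
```

```text
t: 13.1
tcp_pos: [0.6357, 0.0669, 0.1028]
tool_rot: [0.687, 0.727, 0.0, 0.001]
force: [-0.3, -0.1, -0.3]
finger_gap: 0.995
gripper_force: 0.0
[0.63601058 0.0671316  0.10305269] (0.6355, 0.0688, 'd', 0.0265, np.float32(0.0392))
[ 0.0017 -0.0006  0.0741]
```

```bash
python3 -m pendant '{"tx": [0.0015,0.0015,0.0015,0.0015,0.0015,0.0015,0.0015,0.0015,0.0015,0.0015,0.0015,0.0015,0.0015],"ty": [-0.0005,-0.0005,-0.0005,-0.0005,-0.0005,-0.0005,-0.0005,-0.0005,-0.0005,-0.0005,-0.0005,-0.0005,-0.0005],"tz": [0.03,0.055,0.073,0.073,0.073,0.073,0.073,0.073,0.073,0.073,0.073,0.073,0.073],"turn": [0,0,0,0,0,0,0,0,0,0,0,0,0],"aperture": [1,1,1,1,1,0.3,0.2,0.1,0,0,0,0,0]}' 35
python3 - <<'E'
from h import *
for i in range(2): d=snap('wrist')
s=sense();print(s['tcp_pos'])
M=Ro.from_quat(s['tool_rot']).as_matrix();print((M.T@(np.r_[.4668,.01,.044]-s['tcp_pos'])).round(4))
E
```

```text
t: 14.55
tcp_pos: [0.6354, 0.0693, 0.0291]
tool_rot: [0.687, 0.727, 0.0, 0.0]
force: [-0.4, 0.3, 6.4]
finger_gap: 0.294
gripper_force: 34.3
[0.6353905  0.06932671 0.02903266]
[-0.0496 -0.1717 -0.0151]
```

```bash
python3 -m pendant '{"tx": [0,0,-0.01,-0.02,-0.03,-0.0425,-0.0491,-0.0491,-0.0491,-0.0491,-0.0491,-0.0491,-0.0491],"ty": [0,0,-0.04,-0.08,-0.12,-0.155,-0.1717,-0.1717,-0.1717,-0.1717,-0.1717,-0.1717,-0.1717],"tz": [-0.04,-0.08,-0.09,-0.09,-0.09,-0.09,-0.08,-0.05,-0.03,-0.02,-0.02,-0.02,-0.02],"turn": [0,0,0,0,0,0,0,0,0,0,0,0,0],"aperture": [0,0,0,0,0,0,0,0,0,0,0,0,0]}'
python3 - <<'E'
from h import *
for i in range(3): d=snap('wrist')
save(d,'w7.png');s=sense();print(s['tcp_pos']);M=Ro.from_quat(s['tool_rot']).as_matrix();print((M.T@(np.r_[.4668,.0105,.0411]-s['tcp_pos'])).round(4))
E
```

```text
t: 15.95
tcp_pos: [0.4671, 0.0105, 0.049]
tool_rot: [0.687, 0.727, 0.0, 0.001]
force: [0.3, 0.7, -1.7]
finger_gap: 0.296
gripper_force: 34.7
[0.46692333 0.01051759 0.04902588]
[-0.     -0.0001  0.0079]
```

View pics/w7.png

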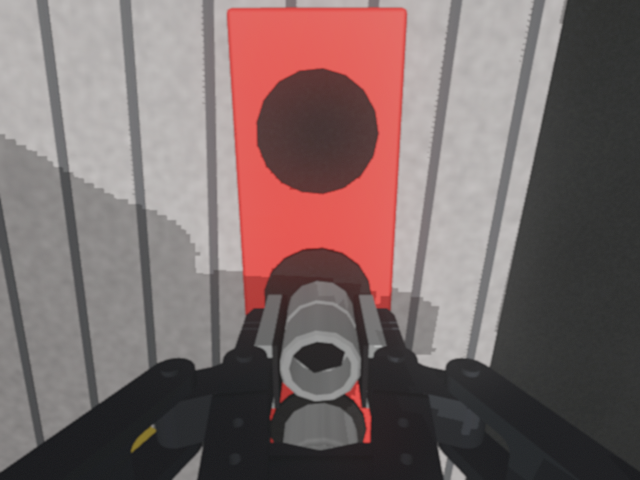

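The medium is over the third pad (rim 320,365; last pad at 318,131), centred. Lowering and releasing.

```bash
python3 -m pendant '{"tx": [0,0,0,0,0,0,0,0,0,0,0,0,0,0],"ty": [0,0,0,0,0,0,0,0,0,0,0,0,0,0],"tz": [0.004,0.008,0.008,0.008,0.008,0.008,0.008,-0.03,-0.07,-0.11,-0.15,-0.15,-0.15,-0.15],"turn": [0,0,0,0,0,0,0,0,0,0,0,0,0,0],"aperture": [0,0,0,0,0.4,0.5,0.55,0.55,0.55,0.55,0.55,0.55,0.55,0.55]}'
python3 - <<'E'
from h import *
for i in range(4): d=snap('wrist')
P=cloud(d);s=sense();print(s['tcp_pos'])
print('med',rim(d,P,.4668,.01,.051,.013),'large',rim(d,P,.4706,-.0579,.058,.017))
M=Ro.from_quat(s['tool_rot']).as_matrix();print((M.T@(np.r_[.656,.2525,.1]-s['tcp_pos'])).round(4))
E
```

```text
t: 17.5
tcp_pos: [0.4653, 0.0107, 0.1972]
tool_rot: [0.687, 0.727, -0.001, -0.001]
force: [-0.2, -0.1, 0.5]
finger_gap: 0.551
gripper_force: 0.0
[0.46563816 0.01064077 0.19696352]
med (0.4665, 0.0098, 'd', 0.0263, np.float32(0.0513)) large (0.4705, -0.0579, 'd', 0.0346, np.float32(0.058))
[0.2306 0.2041 0.0965]
```

```bash
python3 -m pendant '{"tx": [0.035,0.07,0.105,0.14,0.175,0.21,0.2306,0.2306,0.2306,0.2306,0.2306],"ty": [0.031,0.062,0.093,0.124,0.155,0.186,0.2041,0.2041,0.2041,0.2041,0.2041],"tz": [0,0,0,0.02,0.04,0.06,0.08,0.095,0.095,0.095,0.095],"turn": [0,0,0,0,0,0,0,0,0,0,0],"aperture": [0.55,0.55,0.55,0.55,0.55,0.55,0.55,0.55,0.55,0.55,0.55]}'
python3 - <<'E'
from h import *
for i in range(3): d=snap('wrist')
save(d,'w8.png');P=cloud(d);s=sense();r=rim(d,P,.656,.2525,.032,.009);print(s['tcp_pos'],r)
M=Ro.from_quat(s['tool_rot']).as_matrix();print((M.T@(np.r_[r[:2],.027]-s['tcp_pos'])).round(4))
E
```

```text
t: 18.8
tcp_pos: [0.657, 0.2512, 0.1042]
tool_rot: [0.687, 0.727, 0.0, 0.0]
force: [-0.0, -0.3, 0.1]
finger_gap: 0.554
gripper_force: 0.0
[0.65750222 0.25164673 0.10484308] (0.6563, 0.254, 'd', 0.019, np.float32(0.0322))
[ 0.0024 -0.0012  0.0778]
```

View pics/w8.png

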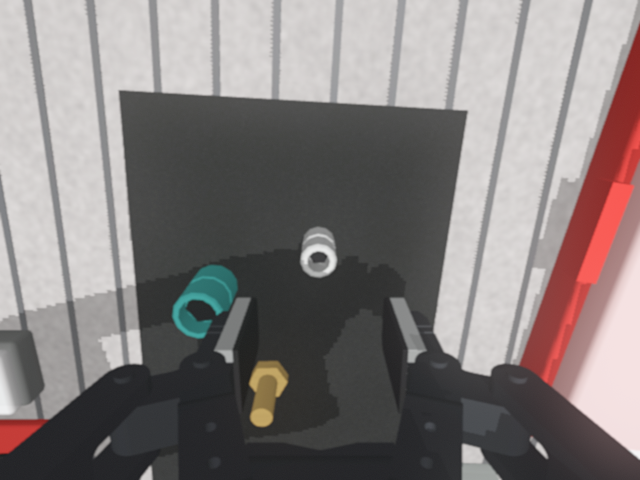

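The small (rim 319,260) is ahead between the jaws; turquoise (205,300) and brass (268,390) are clear. I'll narrow the jaws while descending.

```bash
python3 -m pendant '{"tx": [0.0022,0.0022,0.0022,0.0022,0.0022,0.0022,0.0022,0.0022,0.0022,0.0022,0.0022,0.0022],"ty": [-0.001,-0.001,-0.001,-0.001,-0.001,-0.001,-0.001,-0.001,-0.001,-0.001,-0.001,-0.001],"tz": [0.03,0.055,0.07,0.076,0.076,0.076,0.076,0.076,0.076,0.076,0.076,0.076],"turn": [0,0,0,0,0,0,0,0,0,0,0,0],"aperture": [0.4,0.4,0.4,0.4,0.4,0.2,0.1,0,0,0,0,0]}' 30
python3 - <<'E'
from h import *
for i in range(2): d=snap('wrist')
s=sense();print(s['tcp_pos'])
M=Ro.from_quat(s['tool_rot']).as_matrix();o=M.T@(np.r_[.6563,.254,s['tcp_pos'][2]]-s['tcp_pos']);print(o,(M.T@(np.r_[.4630,.0779,.04]-s['tcp_pos'])).round(4))
E
```

```text
t: 20.15
tcp_pos: [0.6569, 0.2547, 0.0287]
tool_rot: [0.687, 0.727, 0.001, 0.001]
force: [0.5, -0.3, 5.9]
finger_gap: 0.197
gripper_force: 29.8
[0.65689242 0.25469748 0.02865834]
[-6.62614165e-04 -6.31179164e-04 -1.74738857e-06] [-0.1655 -0.2036 -0.0119]
```

```bash
python3 -m pendant '{"tx": [0,0,-0.03,-0.06,-0.09,-0.12,-0.15,-0.1648,-0.1648,-0.1648,-0.1648,-0.1648,-0.1648,-0.1648],"ty": [0,0,-0.037,-0.074,-0.111,-0.148,-0.185,-0.2036,-0.2036,-0.2036,-0.2036,-0.2036,-0.2036,-0.2036],"tz": [-0.04,-0.08,-0.08,-0.08,-0.08,-0.08,-0.08,-0.08,-0.05,-0.03,-0.02,-0.02,-0.02,-0.02],"turn": [0,0,0,0,0,0,0,0,0,0,0,0,0,0],"aperture": [0,0,0,0,0,0,0,0,0,0,0,0,0,0]}'
python3 - <<'E'
from h import *
for i in range(3): d=snap('wrist')
save(d,'w9.png');s=sense();print(s['tcp_pos']);M=Ro.from_quat(s['tool_rot']).as_matrix();print((M.T@(np.r_[.463,.0786,.0407]-s['tcp_pos'])).round(4))
E
```

```text
t: 21.65
tcp_pos: [0.4626, 0.0785, 0.0479]
tool_rot: [0.686, 0.727, 0.0, 0.001]
force: [-0.5, 0.7, -0.0]
finger_gap: 0.197
gripper_force: 29.6
[0.46252692 0.0784972  0.04800595]
[0.0001 0.0005 0.0073]
```

View pics/w9.png

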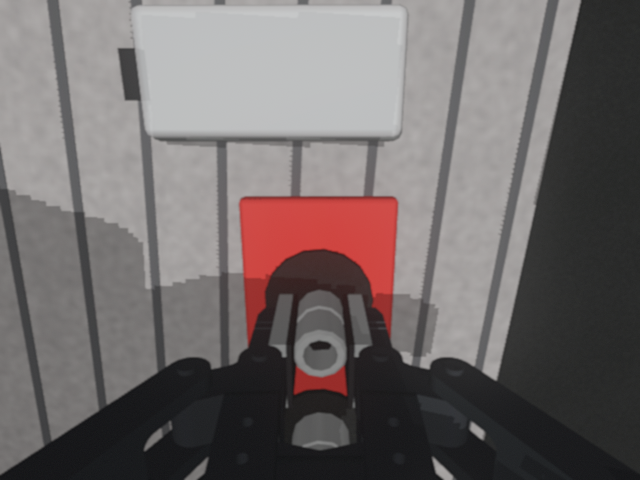

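The small is over the far-end pad (rim 320,353; pad edges 265–373), next to the case. Lowering, releasing, retreating.

```bash
python3 -m pendant '{"tx": [0,0,0,0,0,0,0,0,0,0,0,0,0,0,0,0,0],"ty": [0.0004,0.0004,0.0004,0.0004,0.0004,0.0004,0.0004,0,0,0,0,0.04,0.08,0.08,0.08,0.08,0.08],"tz": [0.004,0.0073,0.0073,0.0073,0.0073,0.0073,0.0073,-0.03,-0.07,-0.11,-0.15,-0.19,-0.23,-0.25,-0.25,-0.25,-0.25],"turn": [0,0,0,0,0,0,0,0,0,0,0,0,0,0,0,0,0],"aperture": [0,0,0,0,0.3,0.4,0.45,0.45,0.45,0.45,1,1,1,1,1,1,1]}'
python3 - <<'E'
from h import *
for i in range(5): d=snap('wrist')
P=cloud(d);print(sense()['tcp_pos'])
for n,x,y,h,r in(('s',.463,.0779,.044,.009),('m',.4668,.01,.051,.013),('l',.4706,-.0579,.058,.017),('b',.4743,-.1258,.067,.021)):
    print(n,x,y,rim(d,P,x,y,h,r) if 1 else 0)
save(d,'w10.png')
E
```

```text
t: 23.5
tcp_pos: [0.54, 0.083, 0.2955]
tool_rot: [0.687, 0.727, -0.002, -0.002]
force: [-0.7, 0.7, -0.1]
finger_gap: 1.003
gripper_force: 0.0
[0.54112915 0.08293329 0.2962904 ]
s 0.463 0.0779 (0.4626, 0.0778, 'd', 0.0185, np.float32(0.0443))
m 0.4668 0.01 (0.4665, 0.0099, 'd', 0.0264, np.float32(0.0511))
l 0.4706 -0.0579 (0.4704, -0.058, 'd', 0.0349, np.float32(0.0579))
b 0.4743 -0.1258 (0.4748, -0.1247, 'd', 0.0431, np.float32(0.0668))
```

View pics/w10.png

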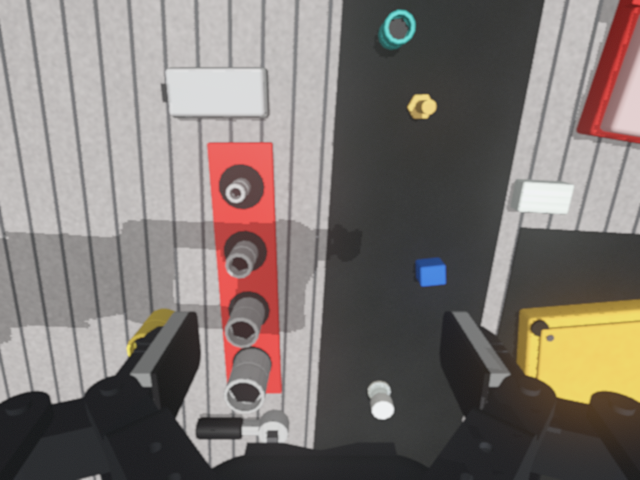

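All four stand upright on their pads, from biggest (247,395) by the ratchet to smallest (237,190) by the case. Each is within about 1.2 mm of its pad centre, and the gripper is clear.

```bash
python3 -c "
from station import job
print(job.sign_off())"
```

```text
the job is handed in; nothing more can be done
None
```

The four sockets are back on the red tray in size order, biggest by the ratchet, upright, released and within about 1.2 mm of their pad centres by the wrist camera; the job was handed in at about 24 s, and no verdict was shown.

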